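# Function check of the stop button on a pressure test bench

## Task

Check the stop button of the test bench: gently press the red mushroom button on the yellow box fully in so that it latches, then push its wing clockwise (seen from above) with a fingertip, without gripping it, until the latch lets go and the button pops back out, and then press the blue reset button fully in and let it come back out. Pick nothing up: leave the green start button unpressed and the loose parts where they stand.

Things in the scene. Friction and masses are not known exactly. Their poses are not given: they have to be found in the camera images.
- stop_press (a joint): depth of the red mushroom button, m: 0 out, grows as it is pressed straight down, 0.006 fully in. Over-centre latch: it resists most, about 5 N, at the very start, then less and less; past about 3.5 mm it snaps in by itself and stays latched at 0.006. Turning the wing lifts it out again
- stop_twist (a joint): turn of the red head, rad: 0 at rest, grows clockwise seen from above, end stop at 0.95. A light spring turns it back to 0 when let go. With the button latched, an inner ramp lifts the head from about 0.25 rad on and it pops out at about 0.6 rad (takes up to 0.06 N m, 3 N at 20 mm from the axis); turn on to 0.8 to be sure
- stop_wing (a point): point on the axis of the red mushroom button, at the top of its wing: 118 mm above the bench when out, 112 mm latched; moves and turns with the head, z up, x along the wing. The wing is a straight red rib with a white line on top, 56 mm long, 12 mm thick, 20 mm high, across the flat top of the red head (60 mm diameter, 18 mm thick, its top 20 mm below this point). Press here
- reset (a joint): depth of the blue reset button, m: 0 out, 0.006 fully in, springs back; fully in takes 4 N
- reset_top (a point): centre of the top of the blue reset button (34 mm diameter, silver collar 50 mm diameter, on a fixed grey box 74 x 74 mm and 50 mm high); about 72 mm above the bench when out, and it moves down with the button. The blue and green boxes stand either side of the stop button and may change places
- start (a joint): depth of the green start button, m: 0 out; must not be pressed
- start_top (a point): centre of the top of the green start button, on a box like that of the reset button; leave it alone
- cap: bystander: loose white round cap, 36 mm diameter, 21 mm high; origin under its centre
- fitting: bystander: loose blue tube fitting with a brass stub, 34 mm long, 18 mm high; origin under its centre
- regulator: bystander: loose white air regulator with a gauge and black top, 44 mm wide, 88 mm high; origin under its centre
- stop_box: fixed yellow box 84 x 84 mm, 60 mm high, that carries the red mushroom button over its middle; origin under its centre, x along the wing at rest. To turn the head, push either end of the wing sideways about 20 mm from the axis; a fingertip 9 to 12 mm below the wing's latched top stays clear of the head, which rises 6 mm as it pops out
Mind the look-alikes: they are no part of the job. Leave any turquoise look-alike of the stop_box alone.

How it is judged:
By the outcome, as a careful person would: the job done as asked, in the order asked, and still so for the second after the job is handed in, with the robot touching nothing.
It also fails if it takes over 48 s, if anything falls off the work surface, if the arm or the gripper's body presses on something with over 40 N, if the wrist force passes 120 N, or if a joint passes its speed limit or range.

## Robot

A 7-joint arm with a two-finger parallel gripper is mounted at the origin on the work surface. World frame = base frame: x ahead of the robot, y to its left, z up, the work surface at z = 0. Lengths are in m, angles in rad, forces in N, time in s.
With the tool pointing down it reaches from about 0.425 to 0.875 m from the base axis. Payload 4.7 kg.
Tool frame: the origin (TCP) lies between the finger pads; the fingertips stand 14 mm ahead of it and the grasp point (between the pads) lies 5 mm behind it; z points along the fingers, y is the line along which they close (so a half turn about z gives the same grasp; the last joint's range is limited). The gripper opens to 87 mm and grips with 3 to 60 N. Pads are 19 mm wide; open, the fingers measure 117 mm over their backs; the gripper's body (75 mm by 190 mm) begins 51 mm behind the grasp point.
Start: joints at [1.185, 0.321, -0.07, 1.45, 0.023, 1.371, -0.057], TCP at [0.253, -0.599, 0.237] pointing down, gripper open.
Joint ranges: [-2.86, 2.86], [-0.3, 2.09], [-1.38, 1.24], [0.06, 2.45], [-1.56, 4.7], [0.09, 2.05], [-2.69, 2.69]. Speed limits (rad/s): [2.57, 2.57, 3.14, 3.14, 3.14, 3.14, 3.14].

## Interface

Orientations are given as a rotation vector (axis times angle).
In Python, from bench import ctrl gives the robot as it stands.
- The arm moves only by the shell command python3 -m inch 'ROWS' [OPENING] [FORCE]. ROWS is JSON, a list of rows, each a list of 6 numbers: the shift along the world's x, y, z in mm, then the turn, a rotation vector about the world's x, y, z in degrees. In form: [[tx, ty, tz, rx, ry, rz], ...]. A call has 1 to 20 rows; each row is the pose to reach, as a shift and turn from the pose commanded when the call began; what a row does not reach only later rows make up. A row lasts 1/8 s, in which the tool goes at most 62.5 mm and 10.7 degrees, less where a joint would pass 70% of its speed; a pose out of reach is approached as far as the arm can. A call with a gripper value outside its range is refused whole. OPENING is the finger opening in mm, from 0 to 87, set as the call begins (- or left out, the last holds). The fingers move at their own pace and stop on an object; FORCE is the grip in N (left out, the last holds). Time passes only in rows, so rows that repeat a pose let the fingers close. It gives the time, the measured TCP pose, the force, the opening and the grip force at its end, in the units of the state.
- ctrl.get_state(): the state, without advancing time (a new reading comes with each control period).
- ctrl.get_image(name): name is "side" or "top"; returns (picture, depth): 420x560x3 uint8, red, green, blue; 420x560 float32, m along the optical axis (not along the pixel's ray), 0 where there is no reading.
- ctrl.camera_params(name): a dict with "mtx" (3x3 intrinsics, pixels), "T" (4x4, takes a point from camera to world coordinates). Camera axes: x right, y down, z forward; pixel columns grow to the right and rows downward; lengths in m; the calibration is good to about 2 mm. A picture is of the moment at which its call begins. camera_params takes no time and is no camera call.
- ctrl.close_job(): hands the job in; it is judged then, once.
The state is a dict: "time": time; "joint_positions": joint angles; "qd": joint speeds; "joint_torque": joint torques, N m; "position": TCP position; "tool_rot": TCP orientation; "ft_force": force on the tool from outside, world axes, zero at the start; "torque": the same for the moment, N m; "grip_width": opening from 0.0 (shut) to 1.0 (fully open); "grip_force": force on a finger pad.
Only numpy, scipy, OpenCV 4.12 (cv2) and the standard library are available. Lean on these libraries where they do the work, as an engineer would, in place of code of your own. Each camera call takes 0.05 s, during which the arm holds its last target. There are 200 camera calls.

## Working session

There is one attempt and no reset: what is moved stays moved. The work goes in short steps, Python scripts to look and compute and a shell command to move; the robot and the scene stay as the last step left them, time stands still between calls to the robot, and variables do not carry over. Pictures are saved under pics/ and viewed, at most 10 in all, crops included, and the job is handed in when it is done.

```bash
mkdir -p pics
cat > h.py <<'E'
import numpy as np, cv2
from bench import ctrl
def grab(n):
    p,d=ctrl.get_image(n); np.savez(f'{n}.npz',p=p,d=d); return p,d
def ray(n,u,v,z):
    c=ctrl.camera_params(n);K=np.array(c['mtx']);T=np.array(c['T'])
    r=T[:3,:3]@np.linalg.solve(K,[u,v,1.]);o=T[:3,3];return o+r*(z-o[2])/r[2]
def pix(n,P):
    c=ctrl.camera_params(n);K=np.array(c['mtx']);T=np.linalg.inv(np.array(c['T']))
    q=K@(T[:3,:3]@np.array(P)+T[:3,3]);return q[:2]/q[2]
E
python3 - <<'E'
from h import *
for n in('top','side'):
    p,d=grab(n);cv2.imwrite(f'pics/{n}0.png',p[:,:,::-1])
s=ctrl.get_state();print({k:np.round(s[k],3) for k in('time','position','tool_rot','ft_force','grip_width')})
E
```

```text
{'time': np.float64(0.1), 'position': array([ 0.253, -0.598,  0.236]), 'tool_rot': array([-3.077e+00, -6.240e-01,  1.000e-03]), 'ft_force': array([-0.645, -0.139, -0.016]), 'grip_width': np.float64(0.997)}
```

View pics/top0.png

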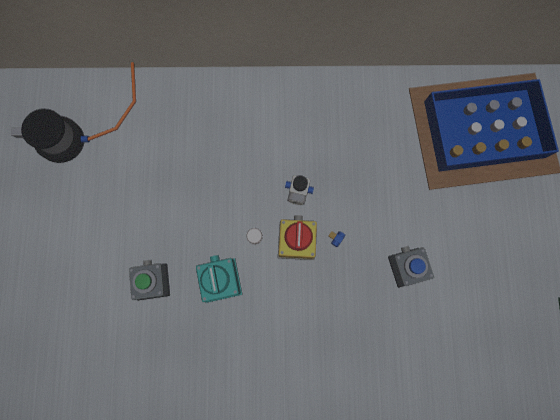

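View pics/side0.png

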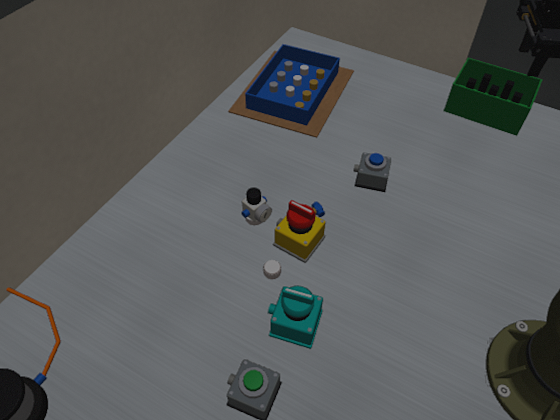

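The top view shows the red mushroom on the yellow box at (298,237), the turquoise look-alike at (217,279), the blue button at (417,266), green at (143,281), the regulator at (299,187), the cap at (254,236) and the fitting at (337,238). The side view agrees: red (302,215), blue (376,159). The candidates for the stop button are the red one on yellow and the turquoise one. Only the red one on yellow fits the description, and I'll confirm it in a crop. The blue pieces are the reset on its grey box (417,266), the tray and the fitting, and only the first is a button on a grey box.

Run:
```python
from h import *
def blob(m,box):
    M=np.zeros_like(m,np.uint8);u0,v0,u1,v1=box;M[v0:v1,u0:u1]=m[v0:v1,u0:u1]
    n,l,s,c=cv2.connectedComponentsWithStats(M);i=1+s[1:,4].argmax();return (l==i),c[i],s[i]
P={n:np.load(n+'.npz')['p'] for n in('top','side')}
for n,rb,bb in(('top',(270,205,330,265),(385,240,440,290)),('side',(270,190,335,260),(350,145,400,195))):
    h=cv2.cvtColor(P[n],cv2.COLOR_RGB2HSV);H,S,V=h[...,0],h[...,1],h[...,2]
    rm,rc,rs=blob(((H<8)|(H>172))&(S>120)&(V>60),rb)
    bm,bc,bs=blob((H>100)&(H<128)&(S>130)&(V>60),bb)
    print(n,'red',rc,rs,'blue',bc,bs)
    ce,ax,an=cv2.fitEllipse(cv2.findContours(bm.astype(np.uint8),0,2)[0][0]);print(' blue ell',ce,ax, ray(n,*ce,.072))
    hull=cv2.convexHull(cv2.findContours(rm.astype(np.uint8),0,2)[0][0])
    M=np.zeros(H.shape,np.uint8);cv2.fillPoly(M,[hull],1)
    w,wc,ws=blob((M>0)&(S<90)&(V>110),rb)
    v,u=np.nonzero(w);print(' white',wc,ws)
    pts=np.array([ray(n,a,b,.118) for a,b in zip(u,v)])[:,:2];c=pts.mean(0)
    (rc2,sz,a)=cv2.minAreaRect(pts.astype(np.float32)*1000);print(' wing ctr',c,'rect',rc2,sz)
    _,_,vt=np.linalg.svd(pts-c);print(' wing ang',np.degrees(np.arctan2(vt[0,1],vt[0,0])))
    ym,yc,ys=blob((H>18)&(H<34)&(S>120)&(V>60),rb)
    if n=='top':
        q=np.array([ray(n,a,b,.06)[:2] for b,a in zip(*np.nonzero(ym))])*1000
        print(' box',cv2.minAreaRect(q.astype(np.float32)))
a=cv2.resize(P['top'][200:300,190:320],None,fx=5,fy=5,interpolation=2)[:, :,::-1]
cv2.imwrite('pics/crop.png',a)
d=np.load('top.npz')['d']
K=ctrl.camera_params('top')
for nm,u,v in(('cap',254,236),('fit',337,238),('reg',299,184),('green',143,281)):print(nm,ray('top',u,v,.02 if nm!='reg' else .088).round(3))
s=ctrl.get_state();from scipy.spatial.transform import Rotation as R
print(R.from_rotvec(s['tool_rot']).as_matrix().round(3),s['time'])
```

```text
top red [298.10841121 236.34205607] [285 222  27  29 535] blue [417.2        265.84571429] [410 259  15  15 175]
 blue ell (417.2728576660156, 265.8727722167969) (13.826725006103516, 14.816633224487305) [ 0.46888158 -0.29299858  0.072     ]
 white [298.94 233.88] [298 223   3  23  50]
 wing ctr [ 0.53355078 -0.04098362] rect (533.3766479492188, -41.097755432128906) (4.076043605804443, 45.10015106201172)
 wing ang 175.4104568576593
 box ((531.0372314453125, -39.73371124267578), (77.9942855834961, 80.7448501586914), 88.57294464111328)
side red [299.67153285 216.59367397] [287 200  28  28 411] blue [376.17117117 158.03603604] [369 153  15  11 111]
 blue ell (376.1025085449219, 158.044189453125) (9.396344184875488, 13.376667022705078) [ 0.46985524 -0.28859515  0.072     ]
 white [301.11363636 206.47727273] [292 202  20  11  44]
 wing ctr [ 0.53388092 -0.03930107] rect (533.3225708007812, -39.109615325927734) (4.431903839111328, 43.75312042236328)
 wing ang 177.29304645727115
cap [0.542 0.056 0.02 ]
fit [ 0.536 -0.132  0.02 ]
reg [ 0.646 -0.045  0.088]
green [0.444 0.303 0.02 ]
[[ 0.921  0.389 -0.001]
 [ 0.389 -0.921  0.001]
 [-0.    -0.002 -1.   ]] 0.1
```

View pics/crop.png

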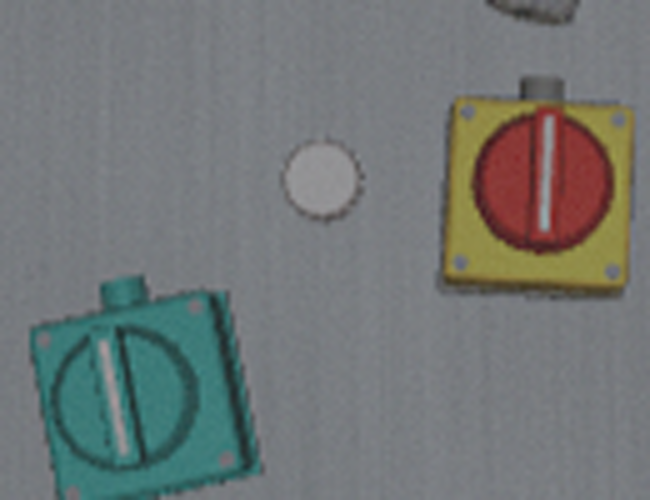

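The crop confirms it: the red head with its white-lined rib on the yellow box, with the line at about (547,173) running along world x. The turquoise one is separate. The wing axis is at about (0.5335, -0.040), wing direction about -3.6°, and the reset at about (0.469, -0.291). I'll close the fingers and move above the red button, with tool y along the wing.

```bash
python3 -m inch '[[15,30,0,0,0,3],[40,80,0,0,0,10],[68,135,0,0,0,18],[96,190,0,0,0,26],[124,245,0,0,0,34],[150,300,0,0,0,42],[177,355,0,0,0,50],[205,410,0,0,0,57],[233,465,0,0,0,62],[258,515,-10,0,0,63],[275,548,-25,0,0,63],[280,558,-40,0,0,63],[280,558,-50,0,0,63],[280,558,-50,0,0,63]]' 0 10
python3 - <<'E'
from h import *
p,d=grab('side')
s=ctrl.get_state();print(s['joint_positions'].round(2) if hasattr(s['joint_positions'],'round') else s['joint_positions'])
cv2.imwrite('pics/side1.png',cv2.resize(p[120:280,200:400],None,fx=4,fy=3.75)[:,:,::-1])
E
```

```text
time: 1.85
position: [0.5318, -0.0428, 0.1854]
tool_rot: [-2.301, -2.137, 0.004]
ft_force: [-0.2, 0.7, 1.0]
grip_width: 0.008
grip_force: 0.0
[ 0.61  0.15 -0.63  1.79  0.1   1.23 -0.12]
```

View pics/side1.png

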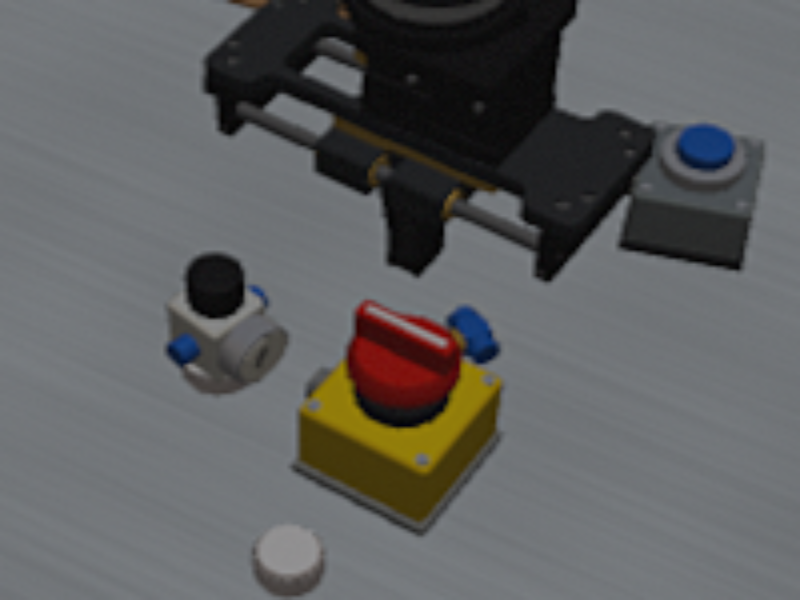

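The closed fingers hang above the red wing, at about (405,250) in the crop, and nothing is in the way. I'll press in small steps.

```bash
python3 -m inch '[[1,1,-15,0,0,0],[2,2,-35,0,0,0],[2,2,-47,0,0,0],[2,2,-50,0,0,0],[2,2,-52,0,0,0],[2,2,-53,0,0,0],[2,2,-54,0,0,0],[2,2,-55,0,0,0],[2,2,-56,0,0,0],[2,2,-57,0,0,0],[2,2,-57,0,0,0]]'
```

```text
time: 3.28
position: [0.535, -0.0388, 0.1293]
tool_rot: [-2.299, -2.141, -0.0]
ft_force: [0.6, 0.2, 0.5]
grip_width: 0.009
grip_force: 0.3
```

```bash
python3 -m inch '[[-1,-1,-1,0,0,0],[-1,-1,-2,0,0,0],[-1,-1,-2,0,0,0]]'; python3 -m inch '[[0,0,-1,0,0,0],[0,0,-2,0,0,0],[0,0,-2,0,0,0]]'
```

```text
time: 3.65
position: [0.5337, -0.0398, 0.1273]
tool_rot: [-2.299, -2.14, 0.001]
ft_force: [0.3, -0.1, 0.8]
grip_width: 0.001
grip_force: 0.0
time: 4.03
position: [0.5342, -0.0398, 0.1263]
tool_rot: [2.299, 2.14, -0.0]
ft_force: [-1.5, 0.1, 4.9]
grip_width: 0.004
grip_force: 2.5
```

```bash
python3 -m inch '[[0,0,-1,0,0,0],[0,0,-2,0,0,0],[0,0,-2,0,0,0]]'
python3 - <<'E'
from h import *
p,d=grab('side')
cv2.imwrite('pics/side2.png',cv2.resize(p[170:270,250:370],None,fx=6,fy=6,interpolation=2)[:,:,::-1])
E
```

```text
time: 4.4
position: [0.5345, -0.0398, 0.126]
tool_rot: [2.298, 2.14, -0.0]
ft_force: [-5.1, 0.3, 13.8]
grip_width: 0.006
grip_force: 7.4
```

View pics/side2.png

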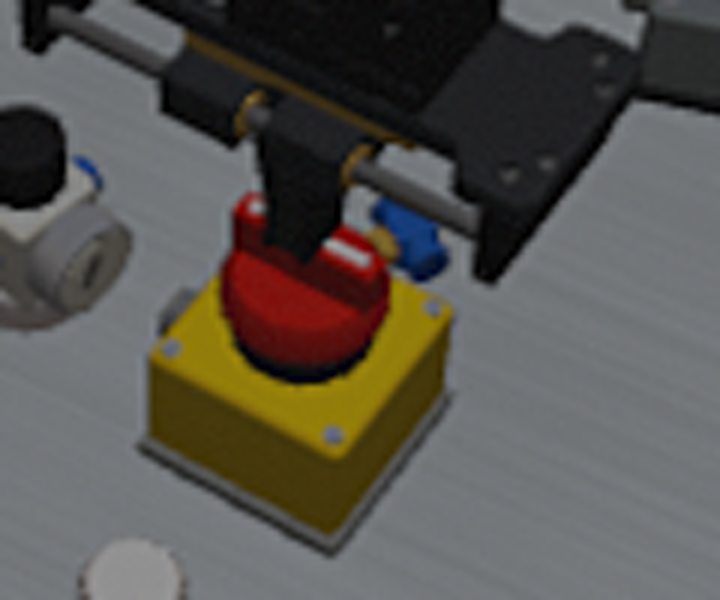

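The image shows the fingers on the wing and the head sunk to a short neck. The hard stop is at TCP z 0.126, tip at 112 mm, so the button is latched. I'll lift and go to the -x end, on the -y side.

```bash
python3 -m inch '[[0,0,3,0,0,0],[0,0,10,0,0,0],[-3,-3,25,0,0,0],[-15,-15,30,0,0,0],[-24,-24,30,0,0,0],[-24,-24,30,0,0,0],[-24,-24,30,0,0,0]]'
python3 - <<'E'
from h import *
p,d=grab('side');s=ctrl.get_state();print(s['position'])
from scipy.spatial.transform import Rotation as R
print(R.from_rotvec(s['tool_rot']).as_matrix().round(3)[:2,:2])
cv2.imwrite('pics/side3.png',cv2.resize(p[170:270,250:370],None,fx=6,fy=6,interpolation=2)[:,:,::-1])
h=cv2.cvtColor(np.ascontiguousarray(p),cv2.COLOR_RGB2HSV)
E
```

```text
time: 5.32
position: [0.5101, -0.0635, 0.1535]
tool_rot: [-2.299, -2.141, -0.001]
ft_force: [0.6, 0.3, 0.1]
grip_width: 0.002
grip_force: 0.0
[ 0.51015936 -0.06327664  0.15350523]
[[ 0.071  0.997]
 [ 0.997 -0.071]]
```

View pics/side3.png

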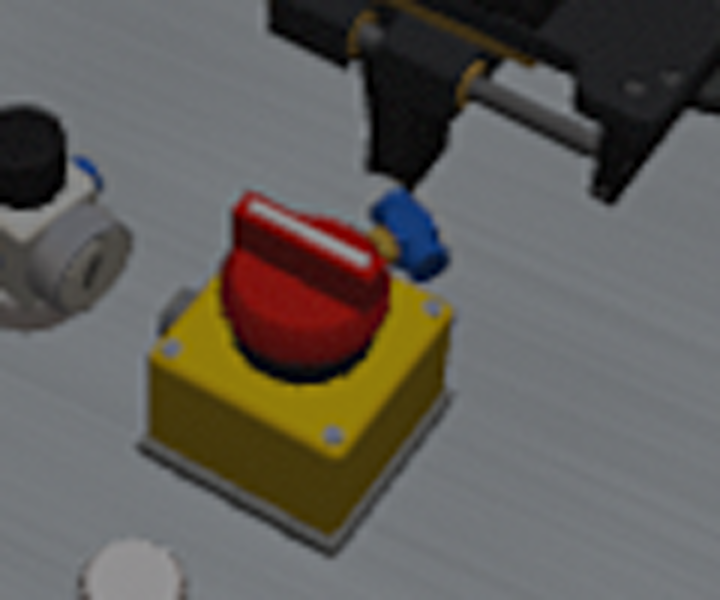

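The wing still sits low with the tool away, so it is latched. The fingertip is clear on the far side. I'll lower it and push the wing clockwise along the arc.

```bash
python3 -m inch '[[0,0,-15,0,0,0],[0,0,-32,0,0,0],[0,0,-38,0,0,0],[0,0,-38,0,0,0]]'; python3 -m inch '[[1,4,0,0,0,0],[1.5,7.5,0,0,0,0],[0.5,9,0,0,0,-4],[-0.5,10.7,0,0,0,-8],[-1.3,12.5,0,0,0,-12],[-2,14,0,0,0,-16],[-2,14,0,0,0,-16]]'
```

```text
time: 5.88
position: [0.5094, -0.0635, 0.1146]
tool_rot: [-2.298, -2.14, 0.001]
ft_force: [0.0, 0.1, -0.5]
grip_width: 0.007
grip_force: 0.0
time: 6.75
position: [0.5084, -0.0501, 0.1161]
tool_rot: [2.573, 1.8, 0.0]
ft_force: [0.5, -0.7, 0.5]
grip_width: 0.009
grip_force: 0.7
```

```bash
python3 -m inch '[[-0.5,2,0,0,0,-4],[-1,4,0,0,0,-8],[-1.3,6,0,0,0,-12],[-1.5,7.5,0,0,0,-16],[-1.5,9.5,0,0,0,-20],[-1.5,11.5,0,0,0,-24],[-1.3,13.3,0,0,0,-28],[-1,15,0,0,0,-32],[-1,15,0,0,0,-32]]'
python3 - <<'E'
from h import *
p,d=grab('side')
cv2.imwrite('pics/side4.png',cv2.resize(p[170:270,250:370],None,fx=6,fy=6,interpolation=2)[:,:,::-1])
E
```

```text
time: 7.88
position: [0.5068, -0.0349, 0.1157]
tool_rot: [2.97, 1.023, -0.001]
ft_force: [-0.6, -1.0, 1.1]
grip_width: 0.005
grip_force: 0.8
```

View pics/side4.png

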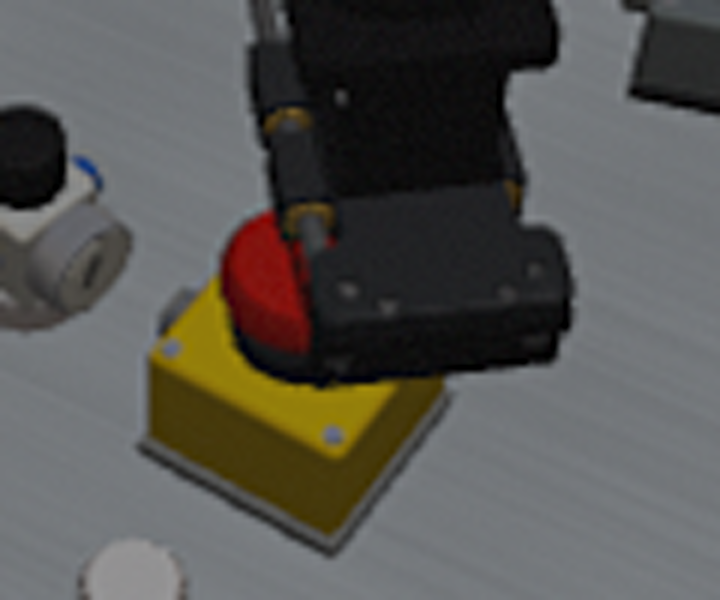

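The body hides the wing, but the red head has clearly turned with it. I'll push a little further to be sure of passing 0.8 rad.

```bash
python3 -m inch '[[0.7,1.5,0,0,0,-2],[1.5,3,0,0,0,-4],[2.3,4,0,0,0,-5],[3,4.5,0,0,0,-5],[3,4.5,0,0,0,-5]]'
```

```text
time: 8.55
position: [0.5082, -0.0318, 0.1154]
tool_rot: [3.012, 0.89, -0.007]
ft_force: [-5.9, -3.6, 4.2]
grip_width: 0.002
grip_force: 3.6
```

Force jumped to 7 N, which means the end stop. I'll back off, lift and look.

```bash
python3 -m inch '[[-4,-3,0,0,0,0],[-12,-9,0,0,0,0],[-20,-14,0,0,0,0],[-25,-30,15,0,0,0],[-30,-60,50,0,0,0],[-35,-110,70,0,0,0],[-35,-150,70,0,0,0],[-35,-150,70,0,0,0]]'
python3 - <<'E'
from h import *
p,d=grab('side')
a,b=np.load('side.npz')['p'],0
cv2.imwrite('pics/side5.png',cv2.resize(p[170:270,250:370],None,fx=6,fy=6,interpolation=2)[:,:,::-1])
s=ctrl.get_state();print(s['joint_positions'])
E
```

```text
time: 9.55
position: [0.4741, -0.1841, 0.1858]
tool_rot: [3.015, 0.88, 0.001]
ft_force: [-0.2, 0.2, -0.3]
grip_width: 0.009
grip_force: 0.0
[ 0.71629981  0.07256787 -0.41815794  1.85381107  0.03077977  1.22146646
 -0.71087806]
```

View pics/side5.png

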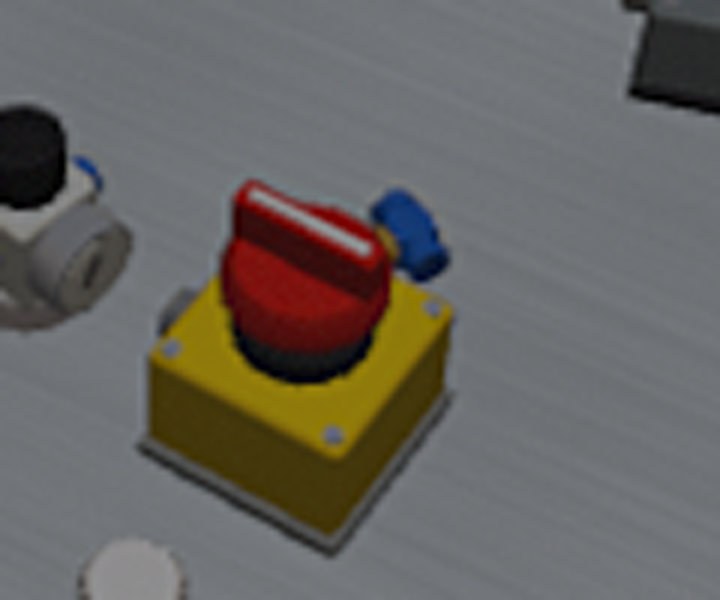

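Popped out: the wing line is now at (310,218), about 18 px higher than when latched, with a tall neck and the wing back at rest. Next is the reset button.

```bash
python3 -m inch '[[-1,-20,0,0,0,0],[-3,-60,-5,0,0,0],[-5,-95,-30,0,0,0],[-5,-107,-60,0,0,0],[-5,-107,-85,0,0,0],[-5,-107,-94,0,0,0],[-5,-107,-94,0,0,0]]'; python3 -m inch '[[0,0,-3,0,0,0],[0,0,-6,0,0,0],[0,0,-8,0,0,0],[0,0,-10,0,0,0],[0,0,-12,0,0,0],[0,0,-12,0,0,0]]'
```

```text
time: 10.48
position: [0.47, -0.2869, 0.0914]
tool_rot: [-3.012, -0.891, 0.001]
ft_force: [1.2, 0.2, 0.5]
grip_width: 0.007
grip_force: 0.0
time: 11.22
position: [0.4706, -0.2875, 0.0804]
tool_rot: [3.012, 0.89, 0.002]
ft_force: [0.2, 0.4, 5.6]
grip_width: 0.006
grip_force: 2.9
```

```bash
python3 -m inch '[[0,0,-1,0,0,0],[0,0,-2,0,0,0],[0,0,-3,0,0,0],[0,0,-3,0,0,0]]'
```

```text
time: 11.72
position: [0.4707, -0.2875, 0.0801]
tool_rot: [3.011, 0.889, 0.001]
ft_force: [-6.4, 4.0, 21.8]
grip_width: 0.008
grip_force: 11.0
```

The hard stop shows (21.8 N at TCP z 0.080, no further travel), so the reset is fully in. I'll release and check.

```bash
python3 -m inch '[[0,0,5,0,0,0],[0,0,20,0,0,0],[0,0,60,0,0,0],[-5,-50,100,0,0,0],[-10,-110,120,0,0,0],[-15,-160,120,0,0,0],[-15,-160,120,0,0,0],[-15,-160,120,0,0,0]]'
python3 - <<'E'
from h import *
p,d=grab('side')
cv2.imwrite('pics/side6.png',cv2.resize(p[120:420,200:420],None,fx=2.6,fy=2,interpolation=2)[:,:,::-1])
h=cv2.cvtColor(p,cv2.COLOR_RGB2HSV)[145:195,350:400];m=(h[...,0]>100)&(h[...,0]<128)&(h[...,1]>130)&(h[...,2]>60)
v,u=np.nonzero(m);print(u.mean()+350,v.mean()+145,m.sum())
E
```

```text
time: 12.72
position: [0.4548, -0.4464, 0.1959]
tool_rot: [-3.011, -0.889, 0.0]
ft_force: [1.5, 0.1, 0.5]
grip_width: 0.006
grip_force: 0.0
376.1711711711712 158.03603603603602 111
```

View pics/side6.png

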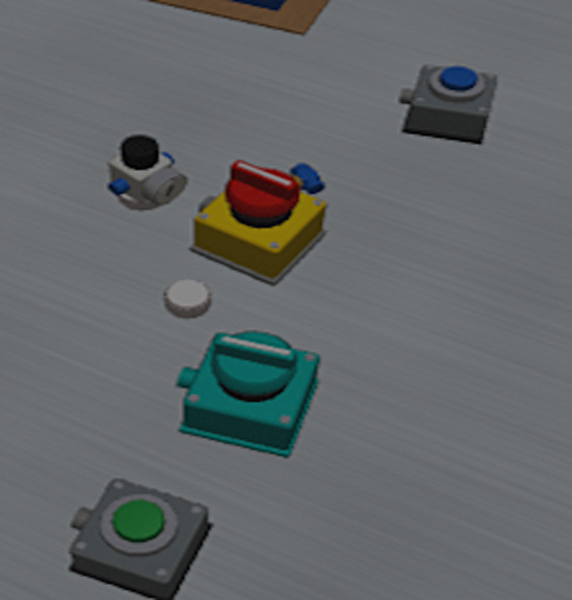

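The blue button is back out, with the same pixels as at the start. The red one is out at (262,190), and everything else stands where it was.

```bash
python3 -c "from bench import ctrl; print(ctrl.close_job())"
```

```text
the job is handed in; nothing more can be done
None
```

The job is done and handed in at 12.7 s: the stop button was latched, its wing turned with a fingertip until it popped out, and the reset button pressed fully in and back out; the green button and loose parts were left alone.

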